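Slide a moulded lid into the assembly nest and latch it

ROBOT

A 6-joint arm with a two-finger parallel gripper is mounted at the origin on the work surface; the furniture and walls round the work are solid. World frame = base frame: x ahead of the robot, y to its left, z up, the work surface at z = 0. Lengths are in m, angles in rad, forces in N, time in s.
With the tool pointing down it reaches from about 0.325 to 0.775 m from the base axis. Payload 5.5 kg.
Tool frame: the origin (TCP) lies on the centre line of the jaws, within the pads' length; the fingertips stand 8 mm ahead of it and the grasp point (between the pads) lies 11 mm behind it; z points along the fingers, y is the line along which they close (so a half turn about z gives the same grasp; the last joint's range is limited). The gripper opens to 88 mm and grips with 3 to 60 N. Pads are 20 mm wide; open, the fingers measure 115 mm over their backs; the gripper's body (75 mm by 178 mm) begins 61 mm behind the grasp point.
Start: joints at [1.091, 0.091, 1.231, -0, 1.82, -0.057], TCP at [0.246, 0.547, 0.231] pointing down, gripper open.
Joint ranges: [-2.87, 2.87], [-0.86, 2.18], [0.17, 2.46], [-1.51, 4.65], [0.06, 2.69], [-2.65, 2.65]. Speed limits (rad/s): [2.57, 2.57, 3.01, 3.14, 3.14, 3.14].

INTERFACE

Orientations are given as a rotation vector (axis times angle).
In Python, from cell import bot gives the robot as it stands.
- The arm moves only by the tool drive_tool, never from a script. Its argument "commands" is one flat list of numbers, 4 for each row, row after row: the shift along the tool's x, y, z in mm, then the turn about the tool's z in rad. A call has 1 to 20 rows; each row is the pose to reach, as a shift and turn from the pose commanded when the call began, along the tool's axes at that moment; what a row does not reach only later rows make up. A row lasts 1/12 s, in which the tool goes at most 41.7 mm and 7.16 degrees, less where a joint would pass 70% of its speed; a pose out of reach is approached as far as the arm can. A call with a gripper value outside its range is refused whole. "grip" is the opening, from -1 (shut) to 1 (fully open), set as the call begins (left out, the last holds). The fingers move at their own pace and stop on an object; "grip_force" is the grip in N (left out, the last holds). Time passes only in rows, so rows that repeat a pose let the fingers close. It gives the time, the measured TCP pose, the force, the opening and the grip force at its end, in the units of the state.
- bot.sense(): the state, without advancing time (a new reading comes with each control period).
- bot.grab_frame(name): name is "scene" or "top"; returns a dict with "frame" (400x640x3 uint8, red, green, blue), "camera_matrix" (3x3 intrinsics, pixels), "extrinsics" (4x4, takes a point from world to camera coordinates). Camera axes: x right, y down, z forward; pixel columns grow to the right and rows downward; lengths in m; the calibration is good to about 2 mm. A picture is of the moment at which its call begins. There is no depth.
- bot.close_job(): hands the job in; it is judged then, once.
The state is a dict: "t": time; "qpos": joint angles; "dq": joint speeds; "joint_efforts": joint torques, N m; "eef_pos": TCP position; "tcp_rot": TCP orientation; "force": force on the tool from outside, world axes, zero at the start; "ft_torque": the same for the moment, N m; "width": finger opening in m; "finger_force": force on a finger pad.
Only numpy, scipy, OpenCV 4.12 (cv2) and the standard library are available. Lean on these libraries where they do the work, as an engineer would, in place of code of your own. Each camera call takes 0.05 s, during which the arm holds its last target. There are 200 camera calls.

TASK

Get the cream lid that lies by itself near the right edge of the table latched into the aluminium U-shaped nest, ready for its bear knob: swing the nest's latch arm right out of the mouth by its black knob, push the lid along the table into the nest until it seats against the back, then swing the latch fully shut behind it. Do it all by pushing with the fingertips: the lid must stay flat on the table and never be picked up. Leave the bear, the pink marker and the small kraft box where they are.

Things in the scene. Friction and masses are not known exactly. Their poses are not given: they have to be found in the camera images.
- lid: round cream moulded lid, 112 mm across (the solid edge is a plain upright rim of 110 mm), 12 mm thick, about 20 g, with two small bosses and raised arcs on top; lies flat and slides easily on the table. Origin: centre of its underside; z up. Its turn about z does not matter.
- nest: fixed U-shaped nest of aluminium bars screwed to the table, 16 mm high, 160 mm over its rails, no floor (the lid slides in on the table). Origin: on the table, where the centre of a fully seated lid lies. +x is the way in, z up. Rails' inner faces at y = +/-58 mm from x = -45 to 84 mm; back bar at x = 62 to 84 mm. Two black 45-degree faces in the back corners stop and centre the lid.
- latch (a joint): hinge of the steel latch arm, rad: 0 = shut (arm across the mouth along the nest's +y, red nose 1 mm behind a seated lid's rim); grows as the knob swings out towards the nest's -x, anticlockwise from above; 1.57 = along -x, clear of the way in; stop at 1.75. Starts shut or up to 0.25 open. Friction holds it where it is left; 0.5 N at the knob moves it.
- nest_mouth (a point): middle of the nest's mouth, on the table, at (-60, 0) mm in the nest's frame. Here lead-in cheeks widen the way in: on the +y side from 58 mm at x = -42 to about 77 mm at x = -77 mm (outside reaching y = 95 mm), on the -y side from 58 to 65 mm.
- latch_pivot (a point): vertical pivot axis of the latch arm, on the nest's -y side of the mouth, at (-68, -78) mm in the nest's frame, 10 mm above the table. The arm is 12 mm wide, 86 mm long from the axis, its top 14 mm above the table.
- latch_knob (a point): upright black knob on the end of the latch arm, 78 mm from the pivot axis, 17 to 18 mm in diameter, from 17 to 57 mm above the table; this point is on its axis at mid height, 37 mm above the table. Push it sideways with the fingertips.
- bear_knob: tan bear-shaped lid knob, 38 x 48 mm, 59 mm high, standing upright on the table beyond the nest; origin at the centre of its underside. To be left alone.
- pink_marker: pink felt marker, 128 mm long, 13 mm thick, lying past the nest, beyond and left of the bear; origin at its middle, at table height, x along it. To be left alone.
- kraft_carton: small closed kraft box, 34 x 46 mm, 56 mm high, standing by the right edge of the table, beyond the lid; origin at the centre of its underside. To be left alone.

How it is judged:
By the outcome, as a careful person would: the job done as asked, in the order asked, and still so for the second after the job is handed in, with the robot touching nothing.
It also fails if it takes over 61 s, if anything falls off the work surface, if the arm or the gripper's body presses on something with over 40 N, if the wrist force passes 120 N, or if a joint passes its speed limit or range.

## Working session

There is one attempt and no reset: what is moved stays moved. The work goes in short steps, Python scripts to look and compute and a tool call to move; the robot and the scene stay as the last step left them, time stands still between calls to the robot, and variables do not carry over. Pictures are saved under pics/ and viewed, at most 10 in all, crops included, and the job is handed in when it is done.

Besides the shell and the picture viewer there is one more tool, called after "Call:" by a JSON object that holds its "name" and its "arguments", one argument or row to a line. drive_tool: Moves the arm, as the interface text tells. Its arguments: {"type":"object","properties":{"commands":{"type":"array"},"grip":{"type":"number"},"grip_force":{"type":"number"}},"required":["commands"]}

```bash
mkdir -p pics; cat > h.py <<'E'
import numpy as np, cv2
from cell import bot
def snap(name,tag):
    f=bot.grab_frame(name); cv2.imwrite(f'pics/{tag}.png',f['frame'][:,:,::-1]); np.savez(f'pics/{tag}.npz',K=f['camera_matrix'],E=f['extrinsics']); return f
def ray(tag,u,v,z):
    d=np.load(f'pics/{tag}.npz'); K,E=d['K'],d['E']; R,t=E[:3,:3],E[:3,3]
    c=-R.T@t; r=R.T@np.linalg.solve(K,[u,v,1]); return c+r*(z-c[2])/r[2]
def proj(tag,p):
    d=np.load(f'pics/{tag}.npz'); q=d['E'][:3,:3]@np.array(p)+d['E'][:3,3]; q=d['K']@q; return q[:2]/q[2]
def tri(t1,p1,t2,p2):
    P=[np.load(f'pics/{t}.npz') for t in (t1,t2)]; P=[d['K']@d['E'][:3] for d in P]
    X=cv2.triangulatePoints(P[0],P[1],np.array(p1,float),np.array(p2,float)); return (X[:3]/X[3]).ravel()
E
python3 - <<'E'
from h import *
for n in('scene','top'):
    f=snap(n,n+'0'); E=f['extrinsics']; print(n,-E[:3,:3].T@E[:3,3]); print(f['camera_matrix'].round(1).tolist(),E[:3,:3].round(2).tolist())
s=bot.sense(); print(s)
E
```

```text
scene [ 0.11180866 -0.34182327  0.66664444]
[[365.9, 0.0, 314.7], [0.0, 365.9, 199.2], [0.0, 0.0, 1.0]] [[0.74, -0.68, -0.0], [-0.48, -0.52, -0.7], [0.47, 0.52, -0.71]]
top [0.3540321  0.09727187 0.92879696]
[[409.0, 0.0, 324.0], [0.0, 409.0, 203.3], [0.0, 0.0, 1.0]] [[-0.0, -1.0, -0.02], [-0.98, 0.0, -0.18], [0.18, 0.02, -0.98]]
{'t': 0.1, 'qpos': array([ 1.09129044e+00,  9.18043628e-02,  1.23174420e+00, -2.23261636e-05,
        1.81982873e+00, -5.66863356e-02]), 'dq': array([-0.00098341, -0.00117426, -0.00361955,  0.00087129, -0.00112922,
        0.0017871 ]), 'joint_efforts': array([ 2.58410975e-03, -4.47854984e+01, -4.07571065e+01,  7.00620585e-02,
        2.84795609e-02, -9.83430391e-05]), 'eef_pos': array([0.24608258, 0.54693345, 0.22961951]), 'tcp_rot': array([-6.59140425e-01, -3.07120366e+00,  2.71179056e-03]), 'force': array([-0.06669847,  0.55236661,  0.01356272]), 'ft_torque': array([0.04845547, 0.02024221, 0.04515894]), 'finger_force': 0.0, 'width': 0.08761636818576937}
```

View pics/scene0.png

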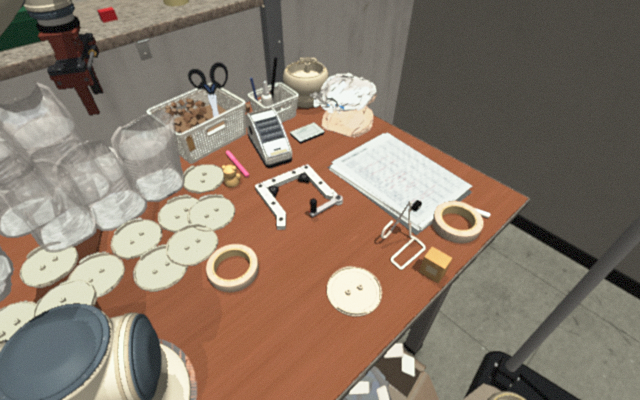

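View pics/top0.png

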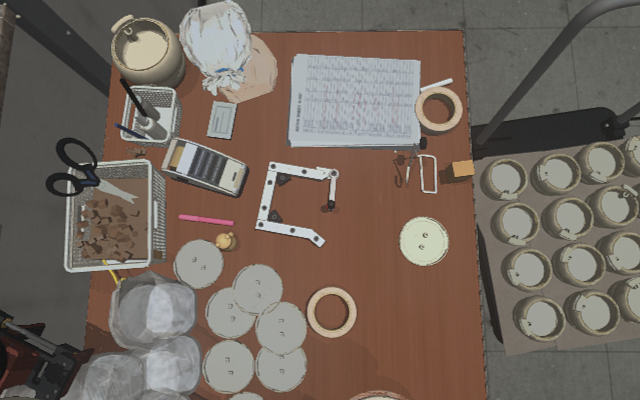

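The lid sits alone at top (424,242) and scene (354,290). The nest is around top (295,205), with its mouth facing right and the knob near (331,205). I'll enlarge these areas next.

```bash
python3 - <<'E'
import cv2
a=cv2.imread('pics/top0.png')[150:280,245:460];cv2.imwrite('pics/c1.png',cv2.resize(a,None,fx=3.7,fy=3.7,interpolation=cv2.INTER_CUBIC))
a=cv2.imread('pics/scene0.png')[155:235,245:355];cv2.imwrite('pics/c2.png',cv2.resize(a,None,fx=7,fy=7,interpolation=cv2.INTER_CUBIC))
E
```

```text
(no output)
```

View pics/c1.png

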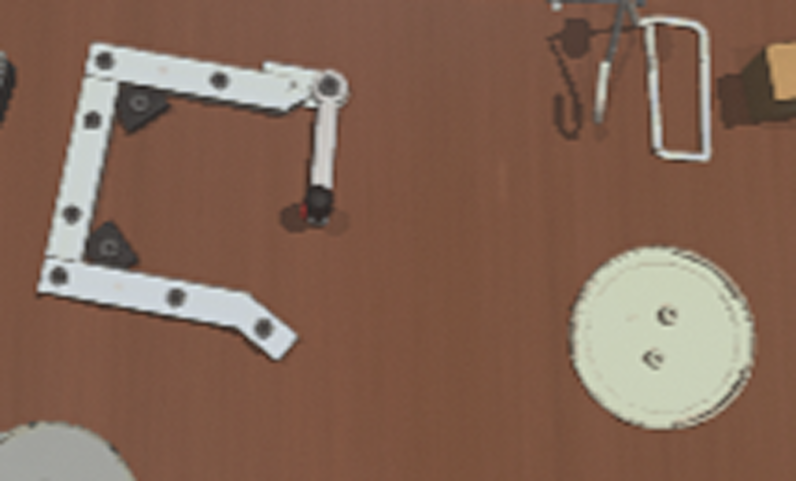

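View pics/c2.png

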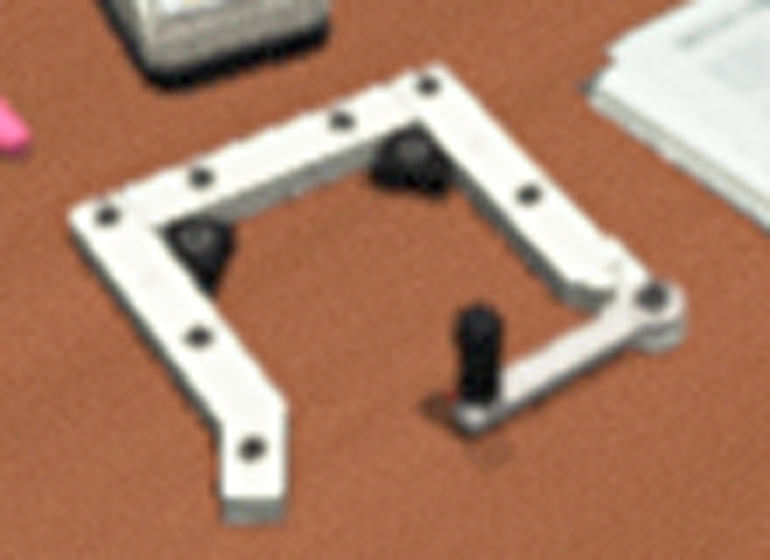

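The top crop shows the nest screws, the pivot at c1 (330,86), the knob top at c1 (318,193), and the lid centred near c1 (662,338). The scene crop shows the same screws, with the pivot at c2 (653,296) and the knob at c2 (479,318). I'll triangulate these.

```bash
python3 - <<'E'
from h import *
T=lambda u,v:(245+(u+.5)/3.7-.5,150+(v+.5)/3.7-.5)
S=lambda u,v:(245+(u+.5)/7-.5,155+(v+.5)/7-.5)
pts={'bk-y':((104,60),(428,85)),'bk+y':((59,275),(107,214)),'piv':((330,86),(653,296)),'cheek':((263,328),(252,447)),'r-':((220,80),(529,193)),'r+':((176,297),(198,335)),'b1':((92,119),(342,121)),'b2':((71,213),(202,178)),'knobtop':((318,192),(479,315)),'armend':((318,216),(474,425))}
for k,(a,b) in pts.items():
    print(k,tri('top0',T(*a),'scene0',S(*b)).round(4), 'top@16',ray('top0',*T(*a),.016)[:2].round(4),'sc@16',ray('scene0',*S(*b),.016)[:2].round(4))
print('knob top@57',ray('top0',*T(318,192),.057).round(4),ray('scene0',*S(479,312),.057).round(4))
# lid fits
for tag,c,r in(('top0',(424,242),34),('scene0',(354,290),38)):
    im=cv2.imread(f'pics/{tag}.png').astype(int); x,y=c
    m=((im.min(2)>130)).astype(np.uint8)
    m=cv2.morphologyEx(m,cv2.MORPH_OPEN,np.ones((3,3)))
    cs,_=cv2.findContours(m,cv2.RETR_EXTERNAL,cv2.CHAIN_APPROX_NONE)
    k=[q for q in cs if cv2.pointPolygonTest(q,c,False)>0][0]
    (e,ax,an)=cv2.fitEllipse(k); w=np.array([ray(tag,*p[0],.012)[:2] for p in k]); (cc,rr)=cv2.minEnclosingCircle(w.astype(np.float32)*1000)
    print(tag,e,ax,'ctr',ray(tag,*e,.012).round(4),'circ',cc,rr)
E
```

```text
bk-y [0.6046 0.2349 0.019 ] top@16 [0.6053 0.2355] sc@16 [0.6072 0.2375]
bk+y [0.4694 0.2594 0.02  ] top@16 [0.4701 0.26  ] sc@16 [0.4714 0.2633]
piv [0.5872 0.0943 0.0189] top@16 [0.5878 0.0944] sc@16 [0.5895 0.0962]
cheek [0.4374 0.1353 0.0187] top@16 [0.4375 0.1355] sc@16 [0.4388 0.1373]
r- [0.5909 0.1625 0.0201] top@16 [0.592  0.1628] sc@16 [0.5939 0.1657]
r+ [0.4559 0.1881 0.0198] top@16 [0.4565 0.1884] sc@16 [0.4578 0.1913]
b1 [0.567  0.2417 0.0186] top@16 [0.5675 0.2421] sc@16 [0.5689 0.244 ]
b2 [0.5082 0.2533 0.0178] top@16 [0.5084 0.2537] sc@16 [0.5094 0.2549]
knobtop [0.5129 0.1024 0.0551] top@16 [0.5209 0.102 ] sc@16 [0.5374 0.1313]
armend [0.5081 0.1021 0.0035] top@16 [0.506  0.1021] sc@16 [0.5008 0.0937]
knob top@57 [0.5134 0.1018 0.057 ] [0.5115 0.1026 0.057 ]
top0 (422.95257568359375, 240.83984375) (46.259765625, 47.689266204833984) ctr [ 0.4317 -0.1036  0.012 ] circ (432.1269836425781, -104.03076934814453) 54.49286651611328
scene0 (353.98321533203125, 290.5285949707031) (46.895294189453125, 55.403324127197266) ctr [ 0.4282 -0.1109  0.012 ] circ (430.5030517578125, -108.76981353759766) 56.53699493408203
```

```bash
cat >> h.py <<'E'
from scipy.spatial.transform import Rotation as Ro
O=np.array([.5245,.1768]); X=np.array([.183,.983]); Y=np.array([-.983,.183]); YAW=79.4
def N(x,y): return O+(x*X+y*Y)/1000            # nest mm -> world m
def inN(p): d=(np.array(p)[:2]-O)*1000; return np.array([d@X,d@Y])
def plan(wps):
    """wps: (nest x mm, nest y mm, z mm, tool-x angle in nest frame deg, rows); prints rows, tool frame"""
    s=bot.sense(); R=Ro.from_rotvec(s['tcp_rot']).as_matrix(); p=s['eef_pos']; a0=np.degrees(np.arctan2(R[1,0],R[0,0]))
    print('t',s['t'],'at nest',inN(p).round(1),'z',p[2].round(4),'ang',round(a0-YAW,1),'tilt',R[:,2].round(3),'w',s['width'])
    a=a0; out=[]; pp=p*1000
    R=np.array([[np.cos(np.radians(a0)),np.sin(np.radians(a0)),0],[np.sin(np.radians(a0)),-np.cos(np.radians(a0)),0],[0,0,-1]])
    for x,y,z,ang,n in wps:
        q=np.r_[N(x,y)*1000,z]; b=ang+YAW
        for i in range(1,n+1):
            d=R.T@(pp+(q-pp)*i/n-p*1000); out.append([*np.round(d).astype(int).tolist(),round(-np.radians(a+(b-a)*i/n-a0),2)])
        pp,a=q,b
    print(len(out),out)
E
python3 - <<'E'
from h import *
print(tri('top0',(423,145),'scene0',(417,205)),ray('top0',400,170,0.),ray('top0',437,190,0),inN([.431,-.106]),inN([.5125,.1022]))
plan([(-35,0,230,0,16),(-35,0,37,0,6)])
E
```

```text
[ 0.62568286 -0.09332522  0.10588573] [ 0.59787194 -0.05994151  0.        ] [ 0.54982765 -0.14340027  0.        ] [-295.1029   40.1581] [-75.5278  -1.8558]
t 0.1 at nest [312.9 341.4] z 0.2296 ang 76.4 tilt [-0.001 -0.002 -1.   ] w 0.08761636818576937
22 [[-26, -16, 0, np.float64(0.08)], [-52, -32, 0, np.float64(0.17)], [-78, -48, 0, np.float64(0.25)], [-104, -64, 0, np.float64(0.33)], [-129, -80, 0, np.float64(0.42)], [-155, -96, 0, np.float64(0.5)], [-181, -113, 0, np.float64(0.58)], [-207, -129, 0, np.float64(0.67)], [-233, -145, 0, np.float64(0.75)], [-259, -161, 0, np.float64(0.83)], [-285, -177, 0, np.float64(0.92)], [-311, -193, 0, np.float64(1.0)], [-336, -209, 0, np.float64(1.08)], [-362, -225, 0, np.float64(1.17)], [-388, -241, 0, np.float64(1.25)], [-414, -257, 0, np.float64(1.33)], [-414, -257, 32, np.float64(1.33)], [-414, -257, 64, np.float64(1.33)], [-414, -257, 96, np.float64(1.33)], [-414, -257, 128, np.float64(1.33)], [-414, -257, 160, np.float64(1.33)], [-414, -257, 193, np.float64(1.33)]]
```

Call:
{"name": "drive_tool", "arguments": {
  "commands": [-26, -16, 0, 0.08, -52, -32, 0, 0.17, -78, -48, 0, 0.25, -104, -64, 0, 0.33, -129, -80, 0, 0.42, -155, -96, 0, 0.5, -181, -113, 0, 0.58, -207, -129, 0, 0.67, -233, -145, 0, 0.75, -259, -161, 0, 0.83, -285, -177, 0, 0.92, -311, -193, 0, 1.0, -336, -209, 0, 1.08, -362, -225, 0, 1.17, -388, -241, 0, 1.25, -414, -257, 0, 1.33, -414, -257, 35, 1.33, -414, -257, 70, 1.33, -414, -257, 100, 1.33, -414, -257, 100, 1.33],
  "grip": -1
}}

```text
t: 1.77
eef_pos: [0.5147, 0.1418, 0.1224]
tcp_rot: [-2.41, -2.006, 0.018]
force: [-0.3, 0.7, -0.8]
width: 0.0004
finger_force: 0.0
```

```bash
python3 - <<'E'
from h import *
plan([(-35,0,37,0,5),(-50,-2,37,0,2),(-109,-28,37,0,11),(-109,-28,37,0,1)])
E
```

```text
t 1.7667 at nest [-36.2   3.2] z 0.1224 ang 0.1 tilt [-0.013 -0.003 -1.   ] w 0.00042479516245056255
19 [[0, 1, 17, np.float64(0.0)], [0, 1, 34, np.float64(0.0)], [1, 2, 51, np.float64(0.0)], [1, 3, 68, np.float64(0.0)], [1, 3, 85, np.float64(0.0)], [-6, 4, 85, np.float64(0.0)], [-14, 5, 85, np.float64(0.0)], [-19, 8, 85, np.float64(0.0)], [-25, 10, 85, np.float64(0.0)], [-30, 12, 85, np.float64(0.0)], [-35, 15, 85, np.float64(0.0)], [-41, 17, 85, np.float64(0.0)], [-46, 19, 85, np.float64(0.0)], [-51, 22, 85, np.float64(0.0)], [-57, 24, 85, np.float64(0.0)], [-62, 26, 85, np.float64(0.0)], [-68, 29, 85, np.float64(0.0)], [-73, 31, 85, np.float64(0.0)], [-73, 31, 85, np.float64(0.0)]]
```

Call:
{"name": "drive_tool", "arguments": {
  "commands": [0, 1, 17, 0, 0, 1, 34, 0, 1, 2, 51, 0, 1, 3, 68, 0, 1, 3, 78, 0, 1, 3, 78, 0, 1, 3, 78, 0]
}}

```text
t: 2.35
eef_pos: [0.5216, 0.1435, 0.0535]
tcp_rot: [2.414, 2.011, 0.0]
force: [0.7, 0.2, 0.6]
width: 0.0001
finger_force: 0.0
```

```bash
python3 - <<'E'
from h import *
plan([(-50,-2,37,0,2),(-109,-28,37,0,13),(-109,-28,37,0,1)])
E
```

```text
t 2.35 at nest [-33.3  -3.2] z 0.0535 ang 0.2 tilt [ 0.  0. -1.] w 0.00013634994088573235
16 [[-8, -1, 8, np.float64(0.0)], [-17, -1, 16, np.float64(0.0)], [-21, 1, 16, np.float64(0.0)], [-26, 3, 16, np.float64(0.0)], [-30, 5, 16, np.float64(0.0)], [-35, 7, 16, np.float64(0.0)], [-39, 9, 16, np.float64(0.0)], [-44, 11, 16, np.float64(0.0)], [-49, 13, 16, np.float64(0.0)], [-53, 15, 16, np.float64(0.0)], [-58, 17, 16, np.float64(0.0)], [-62, 19, 16, np.float64(0.0)], [-67, 21, 16, np.float64(0.0)], [-71, 23, 16, np.float64(0.0)], [-76, 25, 16, np.float64(0.0)], [-76, 25, 16, np.float64(0.0)]]
```

Call:
{"name": "drive_tool", "arguments": {
  "commands": [-8, -1, 8, 0, -17, -1, 16, 0, -21, 1, 16, 0, -26, 3, 16, 0, -30, 5, 16, 0, -35, 7, 16, 0, -39, 9, 16, 0, -44, 11, 16, 0, -49, 13, 16, 0, -53, 15, 16, 0, -58, 17, 16, 0, -62, 19, 16, 0, -67, 21, 16, 0, -71, 23, 16, 0, -76, 25, 16, 0, -76, 25, 16, 0, -76, 25, 16, 0]
}}

```text
t: 3.77
eef_pos: [0.532, 0.0636, 0.0365]
tcp_rot: [-2.415, -2.01, 0.002]
force: [-0.7, -0.1, 0.0]
width: 0.0003
finger_force: 0.0
```

```bash
python3 - <<'E'
from h import *
plan([(-106,0,37,0,3),(-132,4,37,0,3),(-146,-64,37,0,12),(-146,-64,37,0,1)])
snap('top','top1')
a=cv2.imread('pics/top1.png')[130:270,250:430];cv2.imwrite('pics/c3.png',cv2.resize(a,None,fx=4,fy=4,interpolation=cv2.INTER_CUBIC))
E
```

```text
t 3.7667 at nest [-109.9  -28.1] z 0.0365 ang 0.1 tilt [-0.001 -0.001 -1.   ] w 0.0003071704573191423
19 [[1, -9, 0, np.float64(0.0)], [3, -19, 0, np.float64(0.0)], [4, -28, 0, np.float64(0.0)], [-5, -29, 0, np.float64(0.0)], [-13, -31, 0, np.float64(0.0)], [-22, -32, 0, np.float64(0.0)], [-23, -26, 0, np.float64(0.0)], [-24, -21, 0, np.float64(0.0)], [-26, -15, 0, np.float64(0.0)], [-27, -9, 0, np.float64(0.0)], [-28, -4, 0, np.float64(0.0)], [-29, 2, 0, np.float64(0.0)], [-30, 8, 0, np.float64(0.0)], [-31, 13, 0, np.float64(0.0)], [-33, 19, 0, np.float64(0.0)], [-34, 25, 0, np.float64(0.0)], [-35, 30, 0, np.float64(0.0)], [-36, 36, 0, np.float64(0.0)], [-36, 36, 0, np.float64(0.0)]]
```

View pics/c3.png

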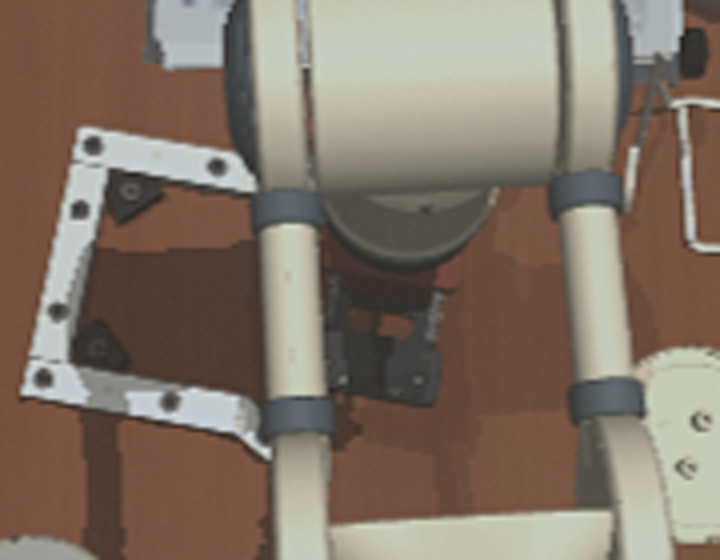

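The arm hides the latch in this view, so I can't confirm the first stroke from it. I'll do the second stroke and check from the scene camera.

Call:
{"name": "drive_tool", "arguments": {
  "commands": [1, -9, 0, 0, 3, -19, 0, 0, 4, -28, 0, 0, -5, -29, 0, 0, -13, -31, 0, 0, -22, -32, 0, 0, -23, -26, 0, 0, -24, -21, 0, 0, -26, -15, 0, 0, -27, -9, 0, 0, -28, -4, 0, 0, -29, 2, 0, 0, -30, 8, 0, 0, -31, 13, 0, 0, -33, 19, 0, 0, -34, 25, 0, 0, -35, 30, 0, 0, -36, 36, 0, 0, -36, 36, 0, 0]
}}

```text
t: 5.4
eef_pos: [0.5622, 0.0219, 0.0368]
tcp_rot: [2.414, 2.01, 0.001]
force: [1.0, -0.2, -1.3]
width: 0.0009
finger_force: 0.0
```

```bash
python3 - <<'E'
from h import *
plan([(-146,-40,37,0,3),(-146,-40,100,0,4)])
snap('scene','sc2')
a=cv2.imread('pics/sc2.png')[140:320,230:450];cv2.imwrite('pics/c4.png',cv2.resize(a,None,fx=3.3,fy=3.3,interpolation=cv2.INTER_CUBIC))
E
```

```text
t 5.4 at nest [-145.4  -65.5] z 0.0368 ang 0.2 tilt [ 0.001 -0.    -1.   ] w 0.0008731682791125523
7 [[0, -8, 0, np.float64(0.0)], [0, -17, 0, np.float64(0.0)], [-1, -25, 0, np.float64(0.0)], [-1, -25, -16, np.float64(0.0)], [-1, -25, -32, np.float64(0.0)], [-1, -25, -47, np.float64(0.0)], [-1, -25, -63, np.float64(0.0)]]
```

View pics/c4.png

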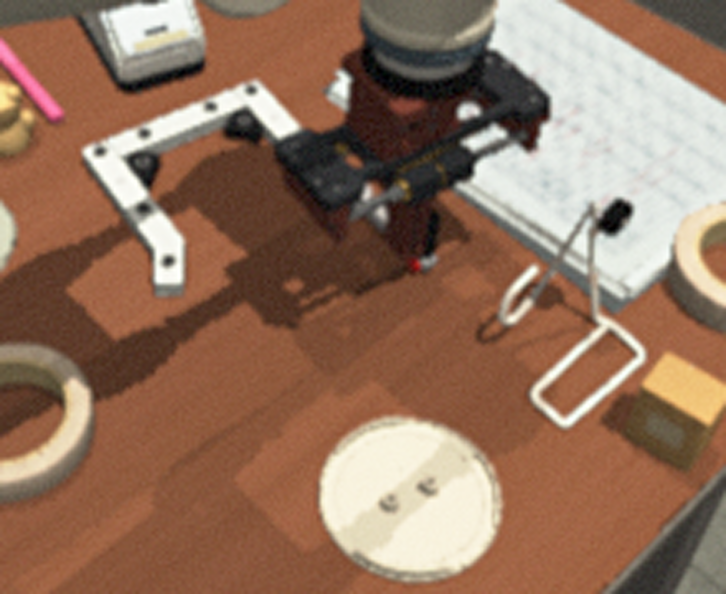

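The scene view shows the knob swung out beside the fingers at c4 (432,230), with the arm's end at about (425,265) clear of the mouth. Next I'll back off and go behind the lid with the fingers partly open.

```bash
python3 - <<'E'
from h import *
plan([(-146,-40,37,0,2),(-146,-40,120,0,4),(-372,40,120,0,9),(-372,40,50,0,3),(-372,40,50,0,2)])
E
```

```text
t 5.45 at nest [-145.3  -65. ] z 0.0367 ang 0.2 tilt [ 0.001  0.    -1.   ] w 0.0008037949025065731
20 [[0, -12, 0, np.float64(0.0)], [-1, -25, 0, np.float64(0.0)], [-1, -25, -21, np.float64(0.0)], [-1, -25, -42, np.float64(0.0)], [-1, -25, -63, np.float64(0.0)], [-1, -25, -83, np.float64(0.0)], [-26, -34, -83, np.float64(0.0)], [-51, -43, -83, np.float64(0.0)], [-76, -52, -83, np.float64(0.0)], [-101, -61, -83, np.float64(0.0)], [-126, -70, -83, np.float64(0.0)], [-151, -79, -83, np.float64(0.0)], [-176, -88, -83, np.float64(0.0)], [-201, -96, -83, np.float64(0.0)], [-226, -105, -83, np.float64(0.0)], [-226, -105, -60, np.float64(0.0)], [-226, -105, -37, np.float64(0.0)], [-226, -105, -13, np.float64(0.0)], [-226, -105, -13, np.float64(0.0)], [-226, -105, -13, np.float64(0.0)]]
```

Call:
{"name": "drive_tool", "arguments": {
  "commands": [0, -12, 0, 0, -1, -25, 0, 0, -1, -25, -20, 0, -1, -25, -40, 0, -1, -25, -60, 0, -1, -25, -83, 0]
}}

```text
t: 5.95
eef_pos: [0.5358, 0.0259, 0.1201]
tcp_rot: [-2.413, -2.01, 0.001]
force: [0.9, 0.5, 0.2]
width: 0.0004
finger_force: 0.0
```

Call:
{"name": "drive_tool", "arguments": {
  "commands": [-25, -9, 0, 0, -50, -18, 0, 0, -75, -27, 0, 0, -100, -36, 0, 0, -125, -45, 0, 0, -150, -54, 0, 0, -175, -63, 0, 0, -200, -72, 0, 0, -225, -80, 0, 0, -225, -80, 25, 0, -225, -80, 50, 0, -225, -80, 70, 0, -225, -80, 70, 0, -225, -80, 70, 0],
  "grip": 0.45
}}

```text
t: 7.12
eef_pos: [0.4163, -0.1807, 0.0491]
tcp_rot: [-2.413, -2.009, 0.001]
force: [-0.7, 0.4, -0.4]
width: 0.0635
finger_force: 0.0
```

```bash
python3 - <<'E'
from h import *
plan([(-372,40,12,0,3),(-372,40,12,0,1),(-345,39,12,0,5),(-320,35,12,0,4)])
snap('top','top2')
im=cv2.imread('pics/top2.png')
a=im[130:280,240:480];cv2.imwrite('pics/c5.png',cv2.resize(a,None,fx=3.2,fy=3.2,interpolation=cv2.INTER_CUBIC))
E
```

```text
t 7.1167 at nest [-371.2   41. ] z 0.0491 ang 0.2 tilt [-0.002  0.001 -1.   ] w 0.06347510834552336
13 [[0, 0, 12, np.float64(0.0)], [0, 1, 25, np.float64(0.0)], [-1, 1, 37, np.float64(0.0)], [-1, 1, 37, np.float64(0.0)], [5, 1, 37, np.float64(0.0)], [10, 1, 37, np.float64(0.0)], [15, 2, 37, np.float64(0.0)], [21, 2, 37, np.float64(0.0)], [26, 2, 37, np.float64(0.0)], [33, 3, 37, np.float64(0.0)], [39, 4, 37, np.float64(0.0)], [45, 5, 37, np.float64(0.0)], [51, 6, 37, np.float64(0.0)]]
```

View pics/c5.png

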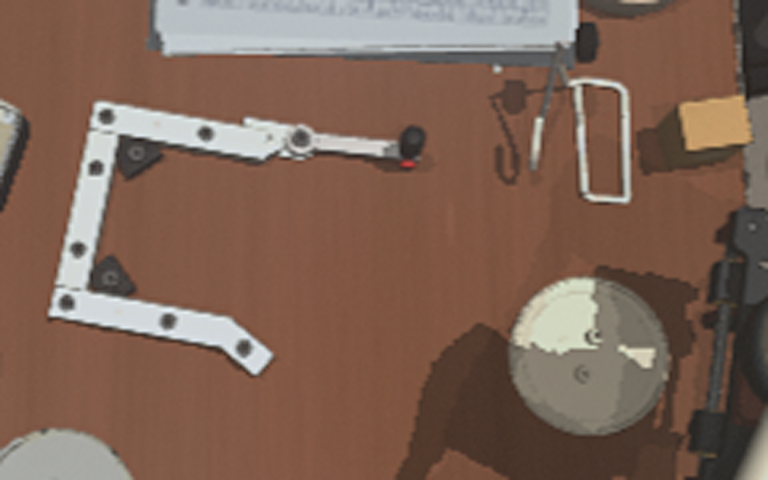

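The latch arm now lies along the rail line, with its pivot at c5 (300,140) and its end at (412,160), so the mouth is clear. The lid is at c5 (590,356) ahead of the fingers. I'll lower them and push.

Call:
{"name": "drive_tool", "arguments": {
  "commands": [0, 0, 12, 0, 0, 0, 25, 0, -1, 1, 37, 0, -1, 1, 37, 0, 5, 1, 37, 0, 10, 1, 37, 0, 15, 2, 37, 0, 21, 2, 37, 0, 26, 2, 37, 0, 33, 3, 37, 0, 39, 4, 37, 0, 45, 6, 37, 0, 51, 7, 37, 0, 51, 7, 37, 0]
}}

```text
t: 8.33
eef_pos: [0.4335, -0.1311, 0.0126]
tcp_rot: [-2.413, -2.012, -0.001]
force: [1.1, 1.2, -0.0]
width: 0.0637
finger_force: 0.0
```

```bash
python3 - <<'E'
from h import *
plan([(-155,0,12,0,18),(-140,0,12,0,2)])
snap('scene','sc3')
a=cv2.imread('pics/sc3.png')[140:340,230:450];cv2.imwrite('pics/c6.png',cv2.resize(a,None,fx=2.9,fy=2.9,interpolation=cv2.INTER_CUBIC))
E
```

```text
t 8.3333 at nest [-319.3   33.1] z 0.0126 ang 0.2 tilt [ 0.  0. -1.] w 0.06370572836351715
20 [[9, 2, 0, np.float64(0.0)], [18, 4, 0, np.float64(0.0)], [27, 6, 0, np.float64(0.0)], [37, 7, 0, np.float64(0.0)], [46, 9, 0, np.float64(0.0)], [55, 11, 0, np.float64(0.0)], [64, 13, 0, np.float64(0.0)], [73, 15, 0, np.float64(0.0)], [82, 17, 0, np.float64(0.0)], [91, 19, 0, np.float64(0.0)], [100, 21, 0, np.float64(0.0)], [110, 22, 0, np.float64(0.0)], [119, 24, 0, np.float64(0.0)], [128, 26, 1, np.float64(0.0)], [137, 28, 1, np.float64(0.0)], [146, 30, 1, np.float64(0.0)], [155, 32, 1, np.float64(0.0)], [164, 34, 1, np.float64(0.0)], [172, 34, 1, np.float64(0.0)], [179, 34, 1, np.float64(0.0)]]
```

View pics/c6.png

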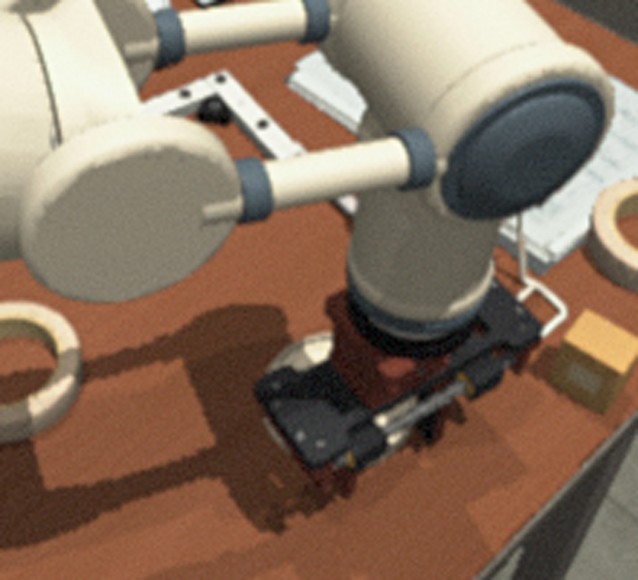

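The fingers are cradling the lid, and the gripper body's right end is near the wire stand. I'll check that clearance first.

```bash
python3 - <<'E'
from h import *
C5=lambda u,v:(240+(u+.5)/3.2-.5,130+(v+.5)/3.2-.5); C4=lambda u,v:(230+(u+.5)/3.3-.5,140+(v+.5)/3.3-.5)
for n,a,b in (('hook low',(534,167),(513,320)),('hook top',(541,120),(530,270)),('base near',(586,196),(568,424)),('base left',(580,85),(605,322))):
    p=tri('top2',C5(*a),'sc2',C4(*b)); print(n,p.round(3),inN(p).round(0), inN(ray('top2',*C5(*a),.1)).round())
E
```

```text
hook low [ 0.565 -0.07   0.03 ] [-236.  -85.] [-225.  -64.]
hook top [ 0.586 -0.067  0.064] [-229. -105.] [-224.  -96.]
base near [ 0.562 -0.124 -0.034] [-289.  -92.] [-260.  -51.]
base left [ 0.628 -0.108  0.01 ] [-261. -154.] [-246. -124.]
```

Call:
{"name": "drive_tool", "arguments": {
  "commands": [9, 1, 0, 0, 18, 2, 0, 0, 27, 3, 0, 0, 37, 5, 0, 0, 46, 7, 0, 0, 55, 9, 0, 0, 64, 11, 0, 0, 73, 13, 0, 0, 82, 15, 0, 0, 91, 17, 0, 0, 100, 20, 0, 0, 110, 22, 0, 0, 119, 24, 0, 0, 128, 26, 0, 0, 137, 28, 0, 0, 146, 30, 0, 0, 155, 32, 0, 0, 164, 33, 0, 0, 172, 33, 0, 0, 176, 33, 0, 0]
}}

```text
t: 10.05
eef_pos: [0.4975, 0.0361, 0.0126]
tcp_rot: [-2.413, -2.011, -0.0]
force: [0.3, -0.5, 0.6]
width: 0.0638
finger_force: 0.1
```

```bash
python3 - <<'E'
from h import *
plan([(-66,0,12,0,10),(-54,0,12,0,4),(-52,0,12,0,2)])
snap('scene','sc4')
a=cv2.imread('pics/sc4.png')[140:300,230:430];cv2.imwrite('pics/c7.png',cv2.resize(a,None,fx=3.6,fy=3.6,interpolation=cv2.INTER_CUBIC))
E
```

```text
t 10.05 at nest [-143.3    0.7] z 0.0126 ang 0.2 tilt [-0.  0. -1.] w 0.06376325551024324
16 [[8, 0, 0, np.float64(0.0)], [15, 0, 0, np.float64(0.0)], [23, 0, 0, np.float64(0.0)], [31, 0, 0, np.float64(0.0)], [39, 0, 0, np.float64(0.0)], [46, 1, 0, np.float64(0.0)], [54, 1, 0, np.float64(0.0)], [62, 1, 0, np.float64(0.0)], [70, 1, 1, np.float64(0.0)], [77, 1, 1, np.float64(0.0)], [80, 1, 1, np.float64(0.0)], [83, 1, 1, np.float64(0.0)], [86, 1, 1, np.float64(0.0)], [89, 1, 1, np.float64(0.0)], [90, 1, 1, np.float64(0.0)], [91, 1, 1, np.float64(0.0)]]
```

View pics/c7.png

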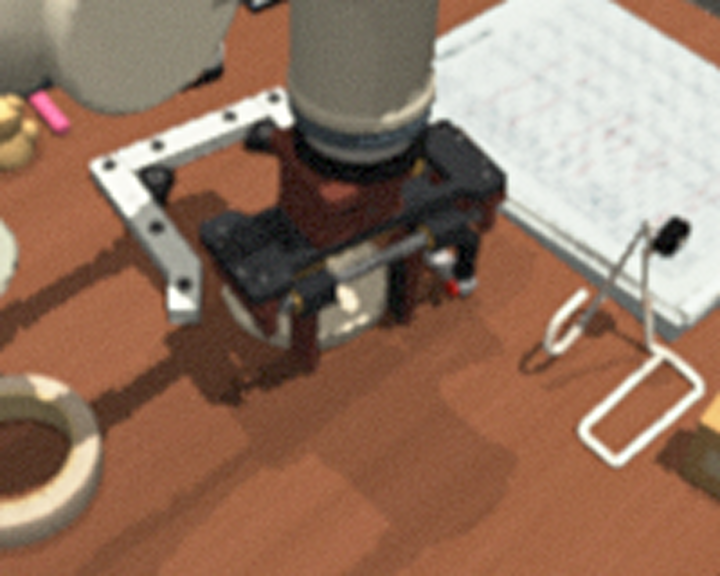

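The lid (c7 around (300,300)) is cradled by both fingers at the mouth, and the knob at (465,260) is clear of the right finger. I'll push it on in.

Call:
{"name": "drive_tool", "arguments": {
  "commands": [8, 0, 0, 0, 15, 0, 0, 0, 23, 0, 0, 0, 31, 0, 0, 0, 39, 0, 0, 0, 46, 0, 0, 0, 54, 0, 0, 0, 62, 0, 0, 0, 69, 0, 0, 0, 75, 0, 0, 0, 79, 0, 0, 0, 82, 0, 0, 0, 82, 0, 0, 0]
}}

```text
t: 11.18
eef_pos: [0.5123, 0.1161, 0.0126]
tcp_rot: [-2.414, -2.011, -0.0]
force: [-0.9, 1.0, -0.5]
width: 0.064
finger_force: 0.0
```

Call:
{"name": "drive_tool", "arguments": {
  "commands": [2, 0, 0, 0, 3, 0, 0, 0, 4, 0, 0, 0, 5, 0, 0, 0, 5, 0, 0, 0]
}}

```text
t: 11.6
eef_pos: [0.5133, 0.12, 0.0127]
tcp_rot: [2.414, 2.009, -0.001]
force: [-0.1, -1.6, -0.2]
width: 0.0637
finger_force: 1.0
```

Call:
{"name": "drive_tool", "arguments": {
  "commands": [1, 0, 0, 0, 2, 0, 0, 0, 3, 0, 0, 0, 3, 0, 0, 0]
}}

```text
t: 11.93
eef_pos: [0.5139, 0.1208, 0.0126]
tcp_rot: [2.412, 2.007, -0.005]
force: [0.9, -10.3, 0.4]
width: 0.064
finger_force: 4.7
```

Force rose to 10 N with no further travel, which means the lid is seated. I'll back off, rise and look.

Call:
{"name": "drive_tool", "arguments": {
  "commands": [-6, 0, 0, 0, -12, 0, 0, 0, -22, 0, 0, 0, -34, 0, 0, 0, -34, 0, -20, 0, -34, 0, -50, 0, -40, 0, -90, 0, -60, 0, -120, 0, -80, 30, -120, 0, -110, 50, -120, 0, -110, 50, -120, 0]
}}

```text
t: 12.85
eef_pos: [0.5445, 0.0009, 0.1335]
tcp_rot: [2.416, 2.003, 0.0]
force: [-0.1, 0.6, -0.5]
width: 0.0638
finger_force: 0.0
```

```bash
python3 - <<'E'
from h import *
plan([(-146,-113,120,0,6),(-146,-113,37,0,5),(-146,-113,37,0,2)])
snap('scene','sc5')
a=cv2.imread('pics/sc5.png')[150:270,240:400];cv2.imwrite('pics/c8.png',cv2.resize(a,None,fx=4.5,fy=4.5,interpolation=cv2.INTER_CUBIC))
E
```

```text
t 12.85 at nest [-169.3  -51.9] z 0.1335 ang -0.1 tilt [ 0.002 -0.003 -1.   ] w 0.0637596359669469
13 [[4, 10, 2, np.float64(-0.0)], [8, 20, 4, np.float64(-0.0)], [12, 31, 7, np.float64(-0.0)], [16, 41, 9, np.float64(-0.0)], [20, 51, 11, np.float64(-0.0)], [23, 61, 13, np.float64(-0.0)], [23, 61, 30, np.float64(-0.0)], [23, 61, 47, np.float64(-0.0)], [23, 61, 63, np.float64(-0.0)], [23, 61, 80, np.float64(-0.0)], [23, 61, 96, np.float64(-0.0)], [23, 61, 96, np.float64(-0.0)], [23, 61, 96, np.float64(-0.0)]]
```

View pics/c8.png

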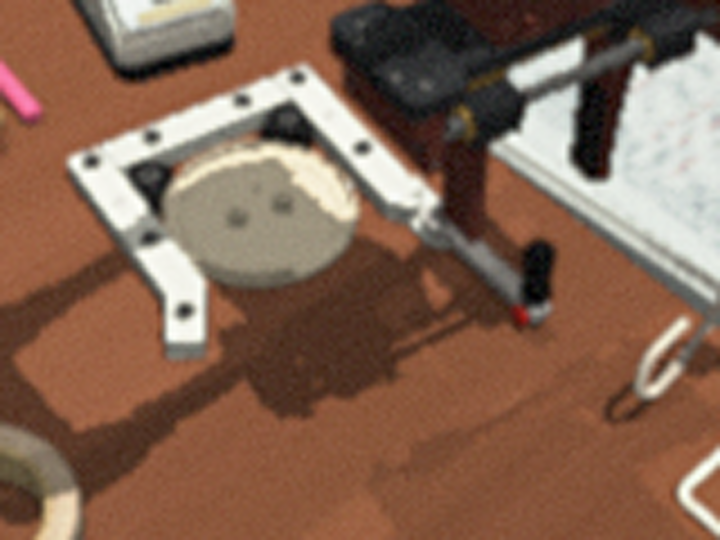

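The lid sits against both black corner faces in the nest (c8 centre about (260,213)). The knob is at c8 (538,250). I'll work out its position, then close the gripper and go to its outer side.

Call:
{"name": "drive_tool", "arguments": {
  "commands": [4, 10, 2, 0, 8, 20, 4, 0, 12, 31, 7, 0, 16, 41, 9, 0, 20, 51, 11, 0, 23, 61, 13, 0, 23, 61, 13, 0, 23, 61, 13, 0],
  "grip": -1
}}

```text
t: 13.57
eef_pos: [0.6063, 0.0183, 0.1189]
tcp_rot: [-2.412, -2.01, 0.002]
force: [-0.0, -0.1, -0.0]
width: 0.0138
finger_force: 0.0
```

```bash
python3 - <<'E'
from h import *
print('knob',inN(ray('sc5',240+538.5/4.5-.5,150+246/4.5-.5,.057)))
# lid centre by ellipse of what we see: c8 extents left 162, right 358, bottom 288
th=np.linspace(0,2*np.pi,200)
for dx in(0,-5):
  q=np.array([proj('sc5',[*N(dx+55*np.cos(t),55*np.sin(t)),.012]) for t in th]); q=(q-[240,150]+.5)*4.5-.5
  print(dx,q.min(0),q.max(0))
plan([(-146,-113,37,0,5),(-146,-113,37,0,2)])
E
```

```text
knob [-145.6400711   -82.18154057]
0 [161.73335653 132.75693829] [356.63104027 269.97942382]
-5 [165.87972629 137.63221668] [361.39658249 275.73586641]
t 13.5667 at nest [-140.8 -109.5] z 0.1189 ang 0.2 tilt [-0.002  0.    -1.   ] w 0.013764892518753147
7 [[-1, 1, 16, np.float64(0.0)], [-2, 1, 33, np.float64(0.0)], [-3, 2, 49, np.float64(0.0)], [-4, 3, 66, np.float64(0.0)], [-5, 4, 82, np.float64(0.0)], [-5, 4, 82, np.float64(0.0)], [-5, 4, 82, np.float64(0.0)]]
```

Call:
{"name": "drive_tool", "arguments": {
  "commands": [-3, 6, 0, 0, -5, 8, 0, 0, -5, 8, 20, 0, -5, 8, 40, 0, -5, 8, 60, 0, -5, 8, 82, 0, -5, 8, 82, 0]
}}

```text
t: 14.15
eef_pos: [0.6111, 0.0111, 0.0325]
tcp_rot: [-2.41, -2.007, 0.009]
force: [-1.0, 0.1, -0.7]
width: 0.0005
finger_force: 0.0
```

```bash
python3 - <<'E'
from h import *
# stroke 1: push +y to theta~45deg following knob arc; tool at knob y-22.5
w=[(-146,-105,37,0,2)]
for d in np.arange(88,39,-6):
    t=np.radians(d); w.append((-68-78*np.sin(t),-78+78*np.cos(t)-22.5,37,0,1))
t=np.radians(40); k=(-68-78*np.sin(t),-78+78*np.cos(t)); print(k)
w+=[(k[0]-4,k[1]-30,37,0,1),(k[0]-28,k[1]-30,37,0,3),(k[0]-28,k[1],37,0,3)]
plan(w)
E
```

```text
(np.float64(-118.13743355555006), np.float64(-18.24853343671972))
t 14.15 at nest [-147.  -115.4] z 0.0325 ang 0.2 tilt [-0.008  0.    -1.   ] w 0.0005297575496598887
18 [[1, -5, -2, np.float64(0.0)], [1, -10, -4, np.float64(0.0)], [1, -18, -4, np.float64(0.0)], [2, -26, -4, np.float64(0.0)], [3, -34, -4, np.float64(0.0)], [6, -42, -4, np.float64(0.0)], [9, -49, -4, np.float64(0.0)], [13, -56, -4, np.float64(0.0)], [18, -63, -4, np.float64(0.0)], [23, -69, -4, np.float64(0.0)], [29, -75, -4, np.float64(0.0)], [25, -67, -4, np.float64(0.0)], [17, -67, -4, np.float64(0.0)], [9, -67, -4, np.float64(0.0)], [1, -67, -4, np.float64(0.0)], [1, -77, -4, np.float64(0.0)], [1, -87, -4, np.float64(0.0)], [1, -97, -4, np.float64(0.0)]]
```

Call:
{"name": "drive_tool", "arguments": {
  "commands": [1, -5, 0, 0, 1, -10, 0, 0, 1, -18, 0, 0, 2, -26, 0, 0, 3, -34, 0, 0, 6, -42, 0, 0, 9, -49, 0, 0, 13, -56, 0, 0, 18, -63, 0, 0, 23, -69, 0, 0, 29, -75, 0, 0, 29, -75, 0, 0, 27, -66, 0, 0, 17, -64, 0, 0, 7, -64, 0, 0, -3, -64, 0, 0, -3, -75, 0, 0, -3, -85, 0, 0, -3, -97, 0, 0, -3, -97, 0, 0]
}}

```text
t: 15.82
eef_pos: [0.5167, 0.025, 0.0373]
tcp_rot: [-2.415, -2.008, 0.002]
force: [-0.7, 0.0, -0.6]
width: 0.0001
finger_force: 0.0
```

```bash
python3 - <<'E'
from h import *
w=[]
for d in np.arange(38,-1,-3.8):
    t=np.radians(d); w.append((-68-78*np.sin(t)-19,-78+78*np.cos(t),37,0,1))
plan([(w[0][0],-17,37,0,2)]+w)
f=snap('scene','sc6')
im=f['frame'].astype(int); m=(im.max(2)<45)
# darkest blob near expected knob top
for d in (30,40,50,60): 
    t=np.radians(d); k=N(-68-78*np.sin(t),-78+78*np.cos(t)); u=[proj('sc6',[*k,z]).round().astype(int) for z in (.025,.04,.055)]
    print(d,[(p.tolist(),im[p[1],p[0]].tolist()) for p in u])
E
```

```text
t 15.8167 at nest [-150.6  -20.1] z 0.0373 ang 0.1 tilt [-0.001 -0.    -1.   ] w 0.00014766873810001654
13 [[8, -2, 0, np.float64(0.0)], [16, -3, 0, np.float64(0.0)], [16, -4, 0, np.float64(0.0)], [20, -7, 0, np.float64(0.0)], [24, -9, 0, np.float64(0.0)], [29, -12, 0, np.float64(0.0)], [33, -14, 0, np.float64(0.0)], [38, -16, 0, np.float64(0.0)], [43, -17, 0, np.float64(0.0)], [48, -19, 0, np.float64(0.0)], [53, -19, 0, np.float64(0.0)], [59, -20, 0, np.float64(0.0)], [64, -20, 0, np.float64(0.0)]]
30 [([324, 215], [86, 57, 40]), ([324, 211], [121, 117, 113]), ([324, 206], [152, 98, 68])]
40 [([329, 217], [38, 23, 18]), ([329, 213], [53, 34, 25]), ([329, 208], [116, 109, 104])]
50 [([335, 218], [45, 22, 21]), ([335, 214], [55, 32, 23]), ([335, 209], [83, 75, 59])]
60 [([341, 218], [46, 27, 26]), ([341, 214], [44, 27, 24]), ([341, 209], [20, 24, 27])]
```

Call:
{"name": "drive_tool", "arguments": {
  "commands": [-8, 4, 0, 0, -12, 10, 0, 0, -10, 10, 0, 0, -3, 10, 0, 0, 4, 8, 0, 0, 10, 4, 0, 0, 16, 0, 0, 0, 20, -4, 0, 0, 24, -7, 0, 0, 29, -10, 0, 0, 33, -13, 0, 0, 38, -15, 0, 0, 43, -17, 0, 0, 48, -19, 0, 0, 53, -20, 0, 0, 57, -20, 0, 0, 57, -20, 0, 0]
}}

```text
t: 17.28
eef_pos: [0.5088, 0.0866, 0.0376]
tcp_rot: [-2.413, -2.011, -0.0]
force: [0.6, 0.6, -0.0]
width: 0.0006
finger_force: 0.0
```

Call:
{"name": "drive_tool", "arguments": {
  "commands": [2, 0, 0, 0, 4, 0, 0, 0, 5, 0, 0, 0, 5, 0, 0, 0]
}}

```text
t: 17.62
eef_pos: [0.5093, 0.0891, 0.0375]
tcp_rot: [2.414, 2.008, -0.005]
force: [-2.4, -6.3, 1.9]
width: 0.0007
finger_force: 3.1
```

Call:
{"name": "drive_tool", "arguments": {
  "commands": [1, 0, 0, 0, 2, 0, 0, 0, 3, 0, 0, 0, 3, 0, 0, 0]
}}

```text
t: 17.95
eef_pos: [0.5094, 0.0895, 0.0375]
tcp_rot: [2.413, 2.005, -0.011]
force: [-5.8, -16.0, 4.4]
width: 0.0007
finger_force: 7.7
```

It hit a hard stop at 16 N with the knob at nest x ≈ -69 mm. I'll retreat clear and check by numbers.

Call:
{"name": "drive_tool", "arguments": {
  "commands": [-6, 0, 0, 0, -12, 0, 0, 0, -25, 0, 0, 0, -40, 0, 0, 0, -40, 0, -40, 0, -40, 0, -80, 0, -70, 0, -110, 0, -100, 0, -120, 0, -140, 20, -120, 0, -180, 40, -120, 0, -220, 40, -120, 0, -220, 40, -120, 0, -220, 40, -120, 0]
}}

```text
t: 19.03
eef_pos: [0.5091, -0.1327, 0.1574]
tcp_rot: [-2.418, -2.005, 0.0]
force: [0.5, 0.9, 0.2]
width: 0.0009
finger_force: 0.0
```

```bash
python3 - <<'E'
from h import *
P={}
for n in('scene','top'):
    f=snap(n,n+'9'); im=f['frame'].astype(int); m=(im.max(2)<60).astype(np.uint8)
    u0,v0=proj(n+'9',[*N(-70,0),.04]).round().astype(int)
    k,l,st,c=cv2.connectedComponentsWithStats(m[v0-14:v0+15,u0-14:u0+15])
    print(n,(u0,v0),[(st[i].tolist(),(c[i]+[u0-14,v0-14]).round(1).tolist()) for i in range(1,k) if st[i][4]>8])
    for th in (0,.05,.1,.2):
        kk=N(-68-78*np.sin(th),-78+78*np.cos(th)); print(th,[proj(n+'9',[*kk,z]).round(1).tolist() for z in(.017,.037,.057)])
    b=cv2.imread(f'pics/{n}0.png').astype(int); d=np.abs(im[:,:,::-1]-b).max(2)>60
    for o,p in(('bear',(226,173) if n=='scene' else (225,241)),('marker',(238,163) if n=='scene' else (206,220)),('box',(434,262) if n=='scene' else (460,168))):
        x,y=p; print(o,d[y-12:y+13,x-14:x+15].mean().round(2))
s=bot.sense(); print(s['t'],s['eef_pos'],s['force'])
E
```

```text
scene (np.int64(312), np.int64(203)) [([11, 9, 5, 13, 57], [311.1, 204.0])]
0 [[311.2, 209.0], [311.1, 203.3], [311.1, 197.4]]
0.05 [[312.1, 210.0], [312.0, 204.3], [312.0, 198.4]]
0.1 [[313.1, 210.9], [313.0, 205.2], [312.9, 199.3]]
0.2 [[315.2, 212.7], [315.1, 207.0], [315.1, 201.1]]
bear 0.0
marker 0.0
box 0.0
top (np.int64(328), np.int64(204)) [([10, 10, 7, 9, 38], [327.1, 204.3])]
0 [[327.1, 205.3], [327.0, 203.8], [326.8, 202.2]]
0.05 [[328.8, 205.6], [328.7, 204.0], [328.6, 202.4]]
0.1 [[330.5, 205.7], [330.5, 204.2], [330.4, 202.6]]
0.2 [[334.0, 205.8], [334.0, 204.3], [334.0, 202.7]]
bear 0.0
marker 0.0
box 0.48
19.1333 [ 0.50953609 -0.12986342  0.15753737] [0.52851798 0.19752634 0.46332262]
```

The knob matches the fully shut position in both views, and the bear, marker and box are unmoved. The box difference in the top view is the arm hiding it; the scene view shows no change.

```bash
python3 -c "
from cell import bot
print(bot.close_job())"
```

```text
the job is handed in; nothing more can be done
None
```

The job is handed in at about 19 s: the lid is seated against the back of the nest, the latch is fully shut behind it (knob at 0 rad in both cameras), and the bear, marker and kraft box are where they were.

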